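# Post the empty tin through the bin's flap

## Task

Clear the opened, empty tin off the kitchen counter: push it, held in the gripper, down through the sprung flap in the top of the white metal bin, so that it ends up inside and the flap swings shut behind it. Leave the sealed tin of the same size standing where it is.

Things in the scene. Friction and masses are not known exactly. Their poses are not given: they have to be found in the camera images.
- tin: Opened, empty tin: steel cylinder with a paper band 52 mm across, 100 mm tall, 2.5 mm wall, about 60 g, upright, open mouth up. Origin: centre of its underside, z up. It stands in a rough row along y with a sealed tin, a wide, low metal dish (72 across, 40 tall) and a glass jar (80 tall), in any order, centres 68 mm or more apart in y: most finger room when closing along x.
- bin_mouth (a point): Centre of the flap opening in the white bin's flat top, 190 mm over the counter; x along its long side (160 mm), y its short side (85), z up. Fixed bin, 260 x 180 (x, y), 180 deep, wider than the opening, left or right of the tins, yaw up to 15 degrees. Fingers fit beside the tin along x and may follow it 45 mm down; with its rim 10 mm or more below the top it falls free when released.
- flap (a joint): Angle of the grey flap that fills the opening, flush with the top: 0 shut, growing as it swings down into the bin about its long side at y = +42 mm of bin_mouth, stop at 1.45 rad. 80 mm from hinge to free edge, 4 mm thick. A spring shuts it: about 1.5 N at the free edge starts it, 3 N holds it wide open; an empty tin set down on it does not sink through.
- sealed_tin: Full, sealed steel tin with the same paper band, 52 mm across and 100 mm tall like the empty one but with a closed flat lid and pull ring; about 240 g, loose, upright. Origin: centre of its underside, z up.

How it is judged:
By the outcome, as a careful person would: the job done as asked, in the order asked, and still so for the second after the job is handed in, with the robot touching nothing.
It also fails if it takes over 40 s, if anything falls off the work surface, if the arm or the gripper's body presses on something with over 40 N, if the wrist force passes 120 N, or if a joint passes its speed limit or range.

## Robot

A 6-joint arm with a two-finger parallel gripper is mounted at the origin on the work surface. World frame = base frame: x ahead of the robot, y to its left, z up, the work surface at z = 0. Lengths are in m, angles in rad, forces in N, time in s.
With the tool pointing down it reaches from about 0.35 to 0.725 m from the base axis. Payload 6 kg.
Tool frame: the origin (TCP) lies between the finger pads; the fingertips stand 8 mm ahead of it and the grasp point (between the pads) lies 11 mm behind it; z points along the fingers, x is the direction in which the jaws open and shut, and the axes are right-handed (so a half turn about z gives the same grasp; the last joint's range is limited). The gripper opens to 85 mm and grips with 20 to 120 N. Pads are 22 mm wide; open, the fingers measure 114 mm over their backs; the gripper's body (76 mm by 85 mm) begins 54 mm behind the grasp point. The pads swing forward as they close: fully open they stand 13 mm farther back than shut.
Start: joints at [1.532, 0.04, 0.085, 0, -1.615, -0.334], TCP at [0.219, 0.559, 0.219] pointing down, gripper open.
Joint ranges: [-2.56, 2.56], [-1.29, 2.01], [-1.08, 1.49], [-3.29, 1.98], [-2.81, -0.18], [-2.99, 2.99]. Speed limits (rad/s): [2.57, 2.57, 3.01, 3.14, 3.14, 3.14].

## Interface

Orientations are given as a unit quaternion [x, y, z, w].
In Python, from bench import * gives the robot as it stands. The module is installed in compiled form; this text tells all that it offers. Calls block until the motion is done:
- movep(position, orientation): joint-space move of the TCP to a pose.
- movel(position, ori=None, speed=0.15, stop_force=None): straight line of the TCP; ori=None keeps the orientation; speed is the mean speed in m/s. With stop_force (N) it stops when the force on the tool has changed by that much, and returns True; else False.
- movej(angles): joint-space move.
- ungrasp() and clamp(squeeze=None): open the fingers fully, or close them until they stop; squeeze is the grip in N (None keeps the last).
- hold(seconds).
- solve_ik(position, orientation): joint angles nearest the present ones, or None.
- get_obs(): the state.
- grab_frame(name): name is "scene" or "side" or "wrist"; returns a dict with "image" (420x560x3 uint8, red, green, blue), "K" (3x3 intrinsics, pixels), "position" and "rotation" of the camera in the world; the wrist camera has in their place "hand_eye" (4x4, takes a point from camera to tool coordinates, whose origin is the TCP and whose axes are the tool frame's). Camera axes: x right, y down, z forward; pixel columns grow to the right and rows downward; lengths in m; the calibration is good to about 2 mm. A picture is of the moment at which its call begins: read the wrist's pose just before it. There is no depth.
A pose or a line that the arm cannot do raises Unreachable and nothing moves.
- job_done(): hands the job in, once; it reports no verdict.
The state is a dict: "time_s": time; "joint_pos": joint angles; "qd": joint speeds; "effort": joint torques, N m; "tool_pos": TCP position; "tcp_rot": TCP orientation; "wrist_force": force on the tool from outside, world axes, zero at the start; "moment": the same for the moment, N m; "finger_gap": finger opening in m.
Only numpy, scipy, OpenCV 4.12 (cv2) and the standard library are available. Lean on these libraries where they do the work, as an engineer would, in place of code of your own. Each camera call takes 0.05 s, during which the arm holds its last target.

## Working session

There is one attempt and no reset: what is moved stays moved. The work goes in short steps, each a Python script; the robot and the scene stay as the last script left them, time stands still between calls to the robot, and variables do not carry over. Pictures are saved under pics/ and viewed, and the job is handed in when it is done.

```bash
mkdir -p pics
python3 - <<'E'
from bench import *
import cv2,numpy as np
o=get_obs();print({k:np.round(v,3).tolist() for k,v in o.items()})
for n in("scene","side","wrist"):
    f=grab_frame(n);cv2.imwrite(f"pics/{n}0.png",f["image"][:,:,::-1])
    print(n,{k:np.round(v,3).tolist() for k,v in f.items() if k!="image"})
E
```

```text
{'time_s': 0.0, 'joint_pos': [1.532, 0.041, 0.084, -0.0, -1.615, -0.334], 'qd': [-0.0, -0.002, 0.001, 0.002, -0.002, 0.001], 'effort': [0.0, -36.82, 34.741, 6.932, -0.005, 0.0], 'tool_pos': [0.218, 0.558, 0.218], 'tcp_rot': [-0.564, 0.826, -0.001, -0.001], 'wrist_force': [-0.261, -0.284, 0.799], 'moment': [-0.005, -0.001, 0.034], 'finger_gap': 0.085}
scene {'K': [[439.295, 0.0, 282.961], [0.0, 439.295, 212.893], [0.0, 0.0, 1.0]], 'position': [1.178, 0.457, 0.721], 'rotation': [0.422, 0.789, -0.396, -0.209]}
side {'K': [[440.957, 0.0, 276.76], [0.0, 440.957, 214.452], [0.0, 0.0, 1.0]], 'position': [0.503, 0.758, 0.649], 'rotation': [-0.033, 0.885, -0.465, 0.005]}
wrist {'K': [[341.24, 0.0, 282.832], [0.0, 341.24, 210.419], [0.0, 0.0, 1.0]], 'hand_eye': [[1.0, 0.001, -0.001, 0.001], [-0.001, 0.964, 0.267, -0.067], [0.001, -0.267, 0.964, -0.155], [0.0, 0.0, 0.0, 1.0]]}
```

View pics/scene0.png

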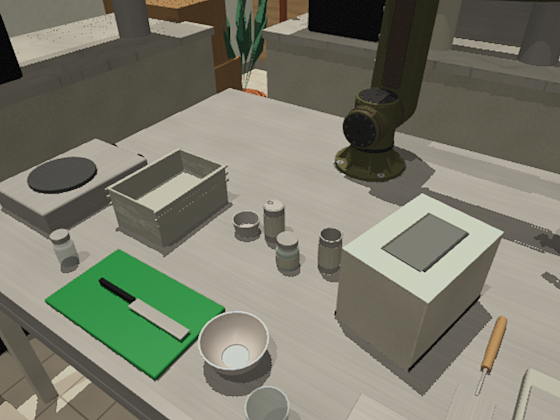

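View pics/side0.png

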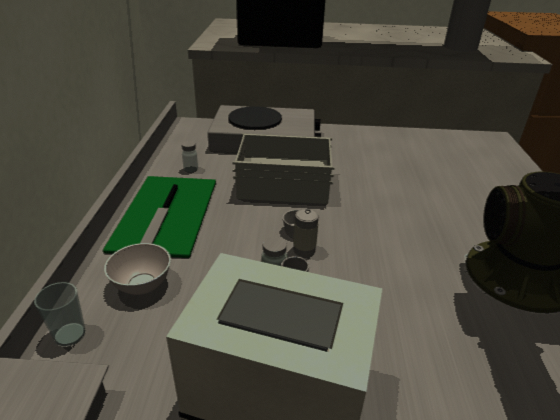

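View pics/wrist0.png

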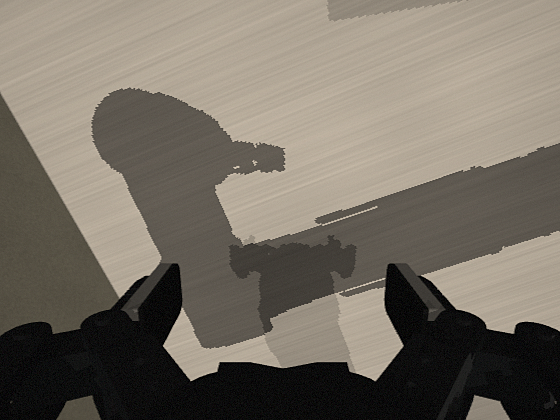

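The scene view shows the tins in a row: one at (274,222), one at (330,250), the jar at (288,252) and the dish at (246,225). The bin's flap is at (425,241). I'll zoom in to tell the two tins apart.

```bash
cat > h.py <<'E'
import cv2,numpy as np
from scipy.spatial.transform import Rotation as R
def ray(f,px,pose=None):
    d=np.linalg.inv(f["K"])@np.array([px[0],px[1],1.])
    if pose is None: return np.array(f["position"]),campR(f)@d
    p,q=pose;T=np.eye(4);T[:3,:3]=R.from_quat(q).as_matrix();T[:3,3]=p
    T=T@np.array(f["hand_eye"]);return T[:3,3],T[:3,:3]@d
def campR(f):
    r=np.array(f["rotation"]);return r if r.shape==(3,3) else R.from_quat(r).as_matrix()
def onz(f,px,z,pose=None):
    o,d=ray(f,px,pose);return o+d*(z-o[2])/d[2]
def proj(f,P):
    c=campR(f).T@(np.array(P)-f["position"]);c=np.array(f["K"])@c;return c[:2]/c[2]
E
python3 - <<'E'
from bench import *
import cv2,numpy as np
from h import *
for n,(x,y,w,h) in dict(scene=(220,180,140,105),side=(240,190,120,90)).items():
    f=grab_frame(n);cv2.imwrite(f"pics/{n}z.png",cv2.resize(f["image"][y:y+h,x:x+w,::-1],(w*5,h*5),interpolation=cv2.INTER_CUBIC))
    np.save(f"{n}.npy",f,allow_pickle=True)
E
```

```text
(no output)
```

View pics/scenez.png

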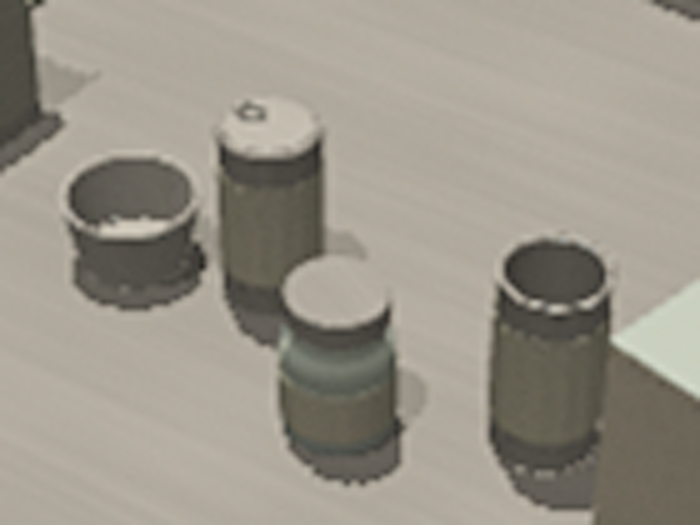

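View pics/sidez.png

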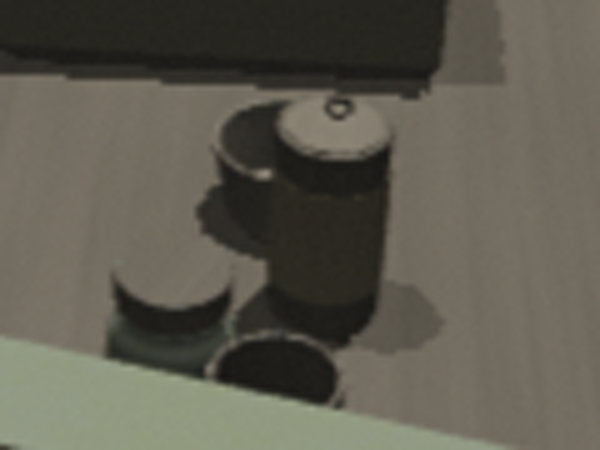

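The tin with the open mouth is the one beside the bin. Its rim ellipse is centred near scene (330,234). The one with the pull ring, at (274,205), is sealed. Next I'll measure the tin, its neighbours and the bin.

Run:
```python
import cv2,numpy as np
from h import *
S={n:np.load(n+".npy",allow_pickle=True).item() for n in("scene","side")}
zo=dict(scene=(220,180),side=(240,190))
def p(n,zx,zy): return (zo[n][0]+(zx+.5)/5-.5,zo[n][1]+(zy+.5)/5-.5)
print("tin",onz(S["scene"],p("scene",554,274),.1),onz(S["side"],p("side",274,370),.1))
for e in((497,276),(611,276),(554,236),(554,313)):print(onz(S["scene"],p("scene",*e),.1))
print("sealed",onz(S["scene"],p("scene",269,127),.1),onz(S["side"],p("side",335,125),.1))
print("jar",onz(S["scene"],p("scene",335,293),.08)," dish",onz(S["scene"],p("scene",132,197),.04))
for n,seed in(("scene",(425,241)),("side",(280,312))):
    f=S[n];im=cv2.cvtColor(f["image"],cv2.COLOR_RGB2GRAY)
    # white top then hole
    m=np.zeros((422,562),np.uint8)
    cv2.floodFill(cv2.GaussianBlur(im,(3,3),0),m,seed,0,12,12,4|cv2.FLOODFILL_MASK_ONLY|(255<<8)|cv2.FLOODFILL_FIXED_RANGE)
    m=m[1:-1,1:-1];c=max(cv2.findContours(m,0,2)[0],key=cv2.contourArea)
    q=cv2.minAreaRect(c); a=cv2.approxPolyDP(cv2.convexHull(c),5,True)[:,0]
    P=np.array([onz(f,x,.19) for x in a]);print(n,a.tolist(),cv2.contourArea(c));print(P.round(4))
    if len(P)==4:
        print("c",P.mean(0),"edges",[np.round(np.linalg.norm(P[i]-P[i-1]),4) for i in range(4)],[np.degrees(np.arctan2(*(P[i]-P[i-1])[[1,0]])).round(1) for i in range(4)])
```

```text
tin [0.49775946 0.12486172 0.1       ] [0.4963339  0.12244273 0.1       ]
[0.51291381 0.10455924 0.1       ]
[0.48504252 0.14650158 0.1       ]
[0.47409969 0.11180544 0.1       ]
[0.52099757 0.13768532 0.1       ]
sealed [ 0.47614792 -0.04379406  0.1       ] [ 0.47429821 -0.04337589  0.1       ]
jar [0.54242972 0.03827424 0.08      ]  dish [ 0.49675501 -0.11544498  0.04      ]
scene [[466, 232], [420, 271], [385, 248], [430, 214]] 2171.0
[[0.4475 0.3842 0.19  ]
 [0.5978 0.3482 0.19  ]
 [0.5755 0.2745 0.19  ]
 [0.4295 0.3082 0.19  ]]
c [0.51257656 0.32878161 0.19      ] edges [np.float64(0.078), np.float64(0.1546), np.float64(0.077), np.float64(0.1498)] [np.float64(76.7), np.float64(-13.5), np.float64(-106.8), np.float64(167.0)]
side [[218, 316], [238, 281], [340, 309], [327, 349]] 4608.5
[[0.5986 0.3446 0.19  ]
 [0.5807 0.2736 0.19  ]
 [0.4306 0.3178 0.19  ]
 [0.4511 0.3882 0.19  ]]
c [0.51526446 0.33105761 0.19      ] edges [np.float64(0.1539), np.float64(0.0733), np.float64(0.1564), np.float64(0.0734)] [np.float64(-16.5), np.float64(-104.2), np.float64(163.6), np.float64(73.8)]
```

```bash
cat >> h.py <<'E'
def down(yaw): # tool z down, tool x at yaw
    return (R.from_euler('z',yaw)*R.from_quat([1,0,0,0])).as_quat()
E
python3 - <<'E'
from bench import *
import cv2,numpy as np
from h import *
for k in(0,np.pi):
  for p,y in(([.497,.124,.25],0),([.497,.124,.076],0),([.497,.124,.34],0),([.511,.322,.34],np.radians(-14.5)),([.511,.322,.15],np.radians(-14.5))):
    s=solve_ik(p,down(y+k));print(k,p,None if s is None else np.round(s,2))
f=np.load("scene.npy",allow_pickle=True).item()
cv2.imwrite("pics/flapz.png",cv2.resize(f["image"][190:290,370:490,::-1],(720,600),interpolation=cv2.INTER_CUBIC))
E
```

```text
0 [0.497, 0.124, 0.25] [ 0.64 -0.19 -0.08  0.   -1.68  2.5 ]
0 [0.497, 0.124, 0.076] [ 0.64 -0.17 -0.37  0.   -1.36  2.5 ]
0 [0.497, 0.124, 0.34] [ 0.64 -0.14  0.13  0.   -1.84  2.5 ]
0 [0.511, 0.322, 0.34] [ 0.89  0.1   0.37  0.   -1.84  1.99]
0 [0.511, 0.322, 0.15] [ 0.89  0.05 -0.03  0.   -1.49  1.99]
3.141592653589793 [0.497, 0.124, 0.25] [ 0.64 -0.19 -0.08  0.   -1.68 -0.64]
3.141592653589793 [0.497, 0.124, 0.076] [ 0.64 -0.17 -0.37  0.   -1.36 -0.64]
3.141592653589793 [0.497, 0.124, 0.34] [ 0.64 -0.14  0.13  0.   -1.84 -0.64]
3.141592653589793 [0.511, 0.322, 0.34] [ 0.89  0.1   0.37  0.   -1.84 -1.15]
3.141592653589793 [0.511, 0.322, 0.15] [ 0.89  0.05 -0.03  0.   -1.49 -1.15]
```

View pics/flapz.png

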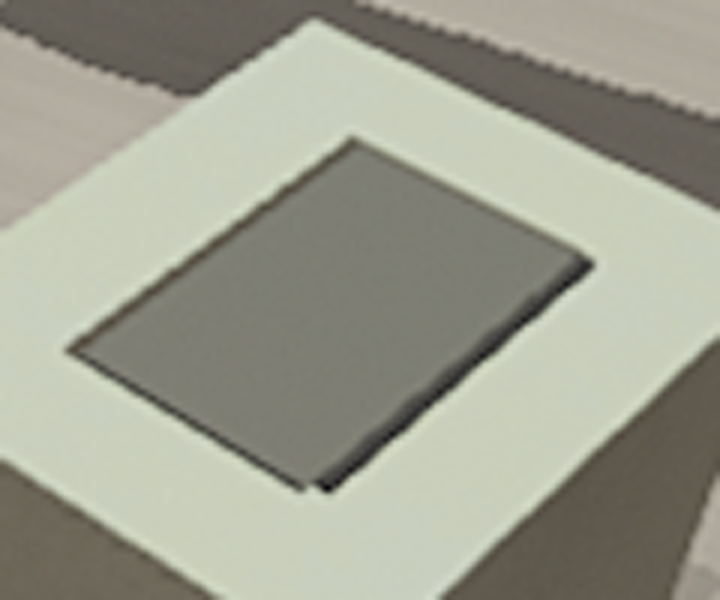

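Run:
```python
import cv2,numpy as np
f=np.load("side.npy",allow_pickle=True).item()
im=cv2.convertScaleAbs(f["image"][255:370,175:390,::-1],alpha=1.5)
cv2.imwrite("pics/flapz2.png",cv2.resize(im,(774,414),interpolation=cv2.INTER_CUBIC))
```

```text
(no output)
```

View pics/flapz2.png

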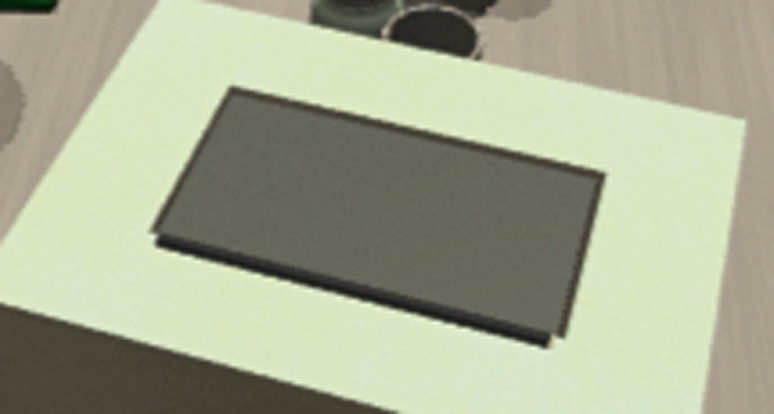

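The strip along the flap's +y long side is darker, so it could be either the hinge rod or the free-edge gap. I'll take a near-vertical wrist view of it on the way to the tin.

Run:
```python
from bench import *
import cv2,numpy as np
from h import *
o=get_obs();p=o["tool_pos"]
movel([p[0],p[1],.33],speed=.2)
movep([.511,.325,.34],down(np.pi+np.radians(-14.5)))
o=get_obs();f=grab_frame("wrist");f["pose"]=(o["tool_pos"],o["tcp_rot"]);np.save("w1.npy",f,allow_pickle=True)
cv2.imwrite("pics/w1.png",f["image"][:,:,::-1])
cv2.imwrite("pics/w1z.png",cv2.resize(cv2.convertScaleAbs(f["image"][100:310,140:420,::-1],alpha=1.2),(784,588),interpolation=cv2.INTER_CUBIC))
print(o["time_s"],o["tool_pos"])
```

```text
2.3583 [0.51048557 0.32574992 0.33957985]
```

View pics/w1.png

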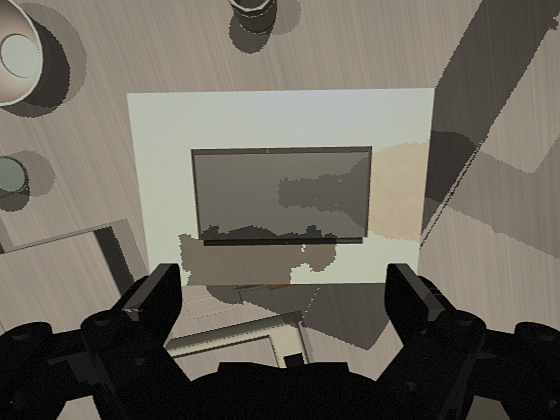

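View pics/w1z.png

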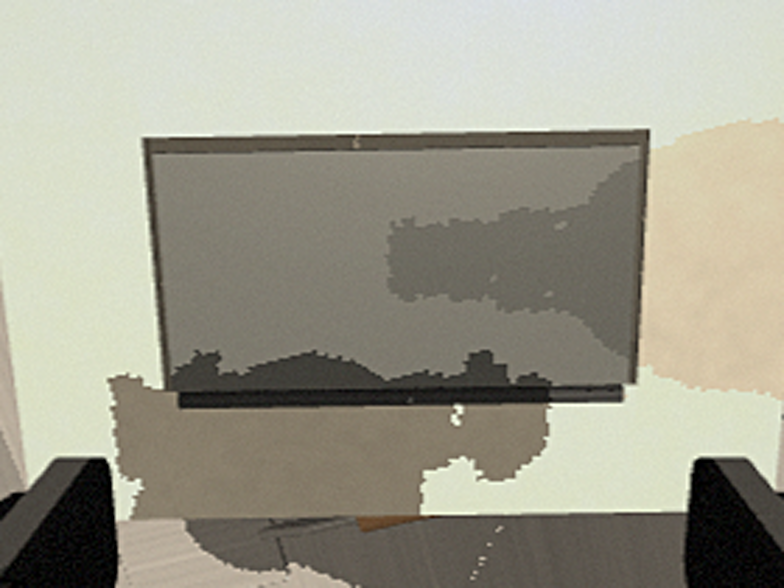

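This view settles it. The dark bar (image row ~241) is a hinge rod that overlaps the white top on the +y side, and the free-edge gap (row ~150) is on the -y side. That matches the task text. Next I'll compute the opening from the wrist view and move over to the tin.

Run:
```python
from bench import *
import cv2,numpy as np
from h import *
f=np.load("w1.npy",allow_pickle=True).item()
P=np.array([onz(f,(140+x/2.8,100+y/2.8),.19,f["pose"]) for x,y in((145,138),(648,130),(637,385),(163,390))]);print(P)
print(P.mean(0),[np.linalg.norm(P[i]-P[i-1]) for i in range(4)],[np.degrees(np.arctan2(*(P[i]-P[i-1])[[1,0]])).round(1) for i in range(4)])
B=np.array([onz(f,q,.19,f["pose"]) for q in((128,94),(434,88),(421,284),(149,285))]);print("top",B.mean(0),[np.linalg.norm(B[i]-B[i-1]).round(3) for i in range(4)],[np.degrees(np.arctan2(*(B[i]-B[i-1])[[1,0]])).round(1) for i in range(4)])
movep([.497,.124-.0,.30],down(np.pi))
o=get_obs();f=grab_frame("wrist");f["pose"]=(o["tool_pos"],o["tcp_rot"]);np.save("w2.npy",f,allow_pickle=True)
cv2.imwrite("pics/w2.png",f["image"][:,:,::-1])
print(o["time_s"],o["tool_pos"])
```

```text
[[0.57811618 0.26754228 0.19      ]
 [0.42384504 0.30443931 0.19      ]
 [0.44285112 0.38755272 0.19      ]
 [0.59897326 0.34943526 0.19      ]]
[0.5109464  0.32724239 0.19      ] [np.float64(0.0845072647150271), np.float64(0.15862211221757128), np.float64(0.08525883973411535), np.float64(0.16070800474165736)] [np.float64(-104.3), np.float64(166.5), np.float64(77.1), np.float64(-13.7)]
top [0.51032308 0.32783695 0.19      ] [np.float64(0.179), np.float64(0.259), np.float64(0.183), np.float64(0.268)] [np.float64(-104.6), np.float64(166.7), np.float64(78.4), np.float64(-14.1)]
3.2417 [0.49698536 0.12476316 0.30023249]
```

View pics/w2.png

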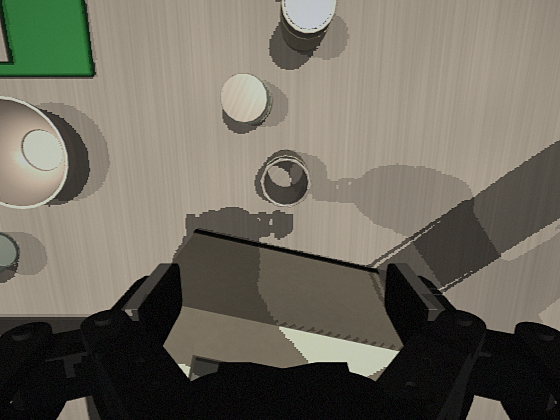

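The wrist view shows the open tin from above, with its rim at about (285,181). The opening measures 159.7 x 84.9 mm, which matches the given 160 x 85. Next I'll refine the tin's position and grasp it.

Run:
```python
from bench import *
import cv2,numpy as np
from h import *
f=np.load("w2.npy",allow_pickle=True).item()
im=f["image"][150:215,250:325]
cv2.imwrite("pics/w2z.png",cv2.resize(im[:,:,::-1],(750,650),interpolation=cv2.INTER_CUBIC))
g=lambda x,y:onz(f,(x,y),.1,f["pose"]).round(4)
print(g(285.5,180),g(260.5,180),g(311,180),g(285,154.5),g(285,207))
```

```text
[0.4937 0.1222 0.1   ] [0.5201 0.1222 0.1   ] [0.4668 0.1222 0.1   ] [0.4943 0.0955 0.1   ] [0.4941 0.1517 0.1   ]
```

View pics/w2z.png

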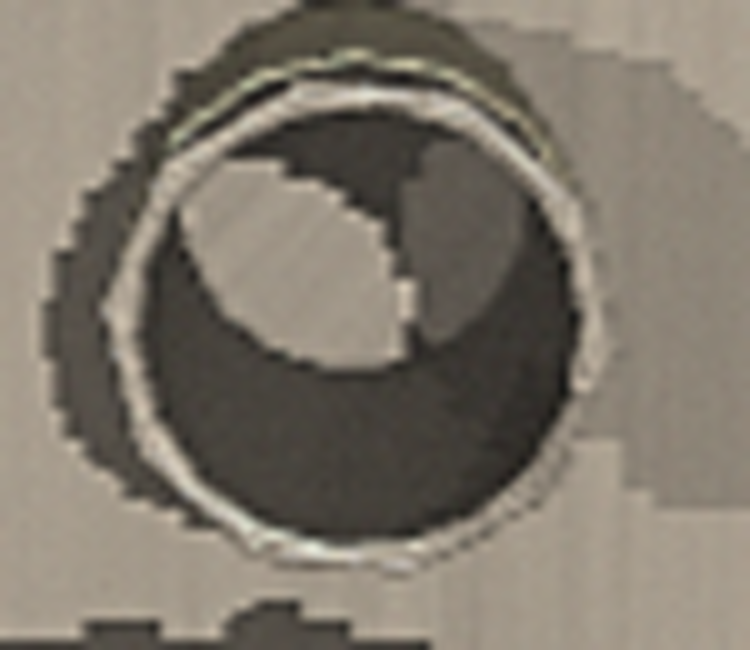

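Run:
```python
from bench import *
import cv2,numpy as np
from h import *
q=down(np.pi)
movel([.4955,.124,.13],q,speed=.2)
print(movel([.4955,.124,.077],q,speed=.08,stop_force=8))
clamp(40);o=get_obs();print(o["finger_gap"],o["tool_pos"],o["wrist_force"])
movel([.4955,.124,.36],q,speed=.2)
hold(.2);o=get_obs();print(o["finger_gap"],o["tool_pos"],o["wrist_force"],o["time_s"])
for n in("scene","wrist","side"):
    f=grab_frame(n);cv2.imwrite(f"pics/{n}3.png",f["image"][:,:,::-1])
    f["pose"]=(o["tool_pos"],o["tcp_rot"]);np.save(n+"3.npy",f,allow_pickle=True)
```

```text
False
0.0495377936537786 [0.49594976 0.12414125 0.07800022] [-1.33855353 -0.73509233  3.30414566]
0.04970755000781258 [0.49538621 0.12393759 0.35945367] [-0.4004506  -0.0719443  -1.37560015] 7.3
```

View pics/scene3.png

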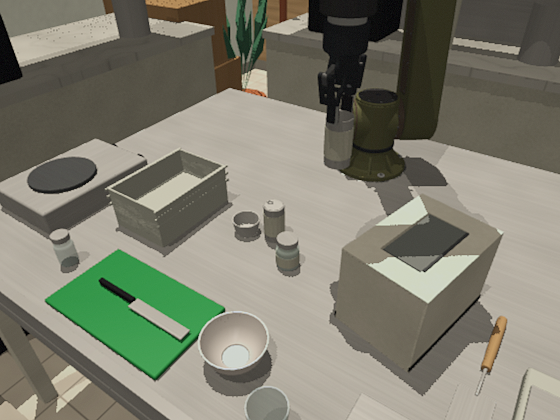

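View pics/wrist3.png

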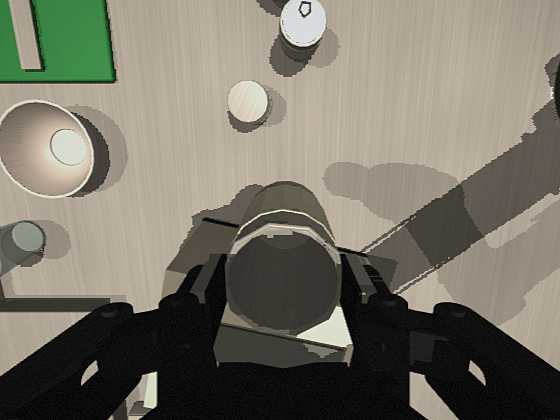

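View pics/side3.png

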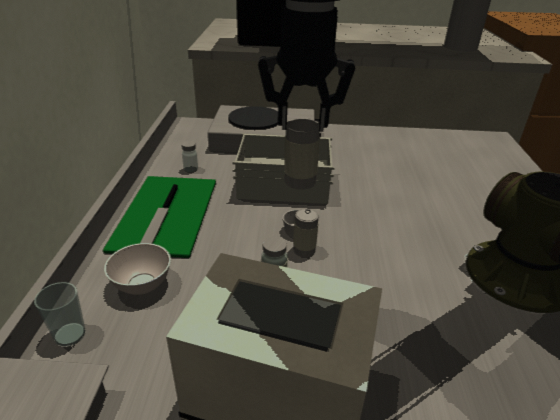

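The tin is held: finger gap 49.7 mm, and the tin is upright in both outer views. The sealed tin is still at scene (274,222). Now I'll check the tin's offset in the hand.

Run:
```python
import cv2,numpy as np
from h import *
f=np.load("wrist3.npy",allow_pickle=True).item()
im=f["image"][170:350,195:375]
cv2.imwrite("pics/wrist3z.png",cv2.resize(cv2.convertScaleAbs(im[:,:,::-1],alpha=1.5),(600,600),interpolation=cv2.INTER_CUBIC))
for p in((226,280),(342,280),(284,224),(284,331)):print(onz(f,p,.3825,f["pose"])-f["pose"][0])
s=np.load("scene3.npy",allow_pickle=True).item()
cv2.imwrite("pics/scene3z.png",cv2.resize(cv2.convertScaleAbs(s["image"][80:180,290:390,::-1],alpha=1.5),(600,600),interpolation=cv2.INTER_CUBIC))
t=f["pose"][0]
for z in(.022,-.078):print(proj(s,t+[0,0,z]))
```

```text
[ 0.02374653 -0.00044757  0.02304633]
[-0.02577452 -0.00046455  0.02304633]
[-0.00096832 -0.02553879  0.02304633]
[-0.00105207  0.02458579  0.02304633]
[340.00889984 115.09345386]
[336.22714561 162.52122633]
```

View pics/wrist3z.png

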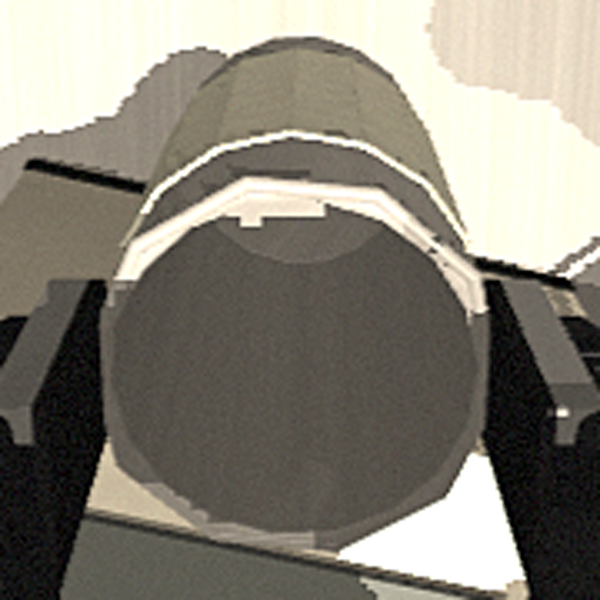

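View pics/scene3z.png

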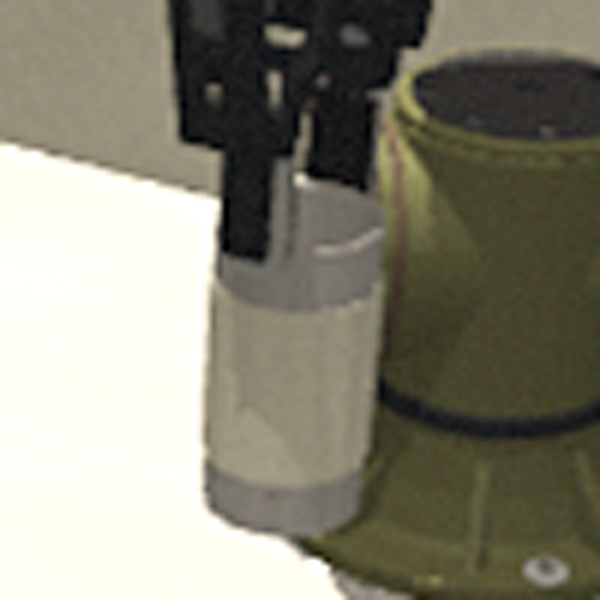

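Run:
```python
from bench import *
import cv2,numpy as np
from h import *
q=down(np.pi+np.radians(-13.8))
x,y=.510,.3217
movep([x,y,.34],q)
movel([x,y,.285],q,speed=.15)
for z in(.255,.22,.185,.153):
    s=movel([x,y,z],q,speed=.06,stop_force=20)
    o=get_obs();print(s,o["tool_pos"].round(4) if hasattr(o["tool_pos"],'round') else o["tool_pos"],np.round(o["wrist_force"],1),np.round(o["moment"],2),o["finger_gap"])
    if s:break
hold(.2);o=get_obs();print(o["tool_pos"],o["wrist_force"],o["time_s"])
for n in("scene","side","wrist"):
    f=grab_frame(n);cv2.imwrite(f"pics/{n}4.png",f["image"][:,:,::-1])
    if n!="wrist":
        c=(350,130) if n=="scene" else (180,190)
        cv2.imwrite(f"pics/{n}4z.png",cv2.resize(f["image"][c[1]:c[1]+150,c[0]:c[0]+200,::-1],(800,600),interpolation=cv2.INTER_CUBIC))
```

```text
False [0.5105 0.3213 0.2562] [-0.6 -2.3  6.7] [-0.38  0.09 -0.04] 0.04940389622637111
False [0.5098 0.3215 0.2199] [-1.9 -2.1  2.4] [-0.9   0.61  0.07] 0.04935161175616349
False [0.5095 0.3215 0.1844] [-1.8 -2.7  0.5] [-0.94  0.99  0.  ] 0.04934453533099928
False [0.5096 0.3214 0.1524] [-3.  -2.4 -0.5] [-1.2   0.82  0.03] 0.04972596380037435
[0.50964048 0.32159139 0.15264518] [-1.9902077  -2.92101381 -2.89703563] 11.7833
```

View pics/scene4z.png

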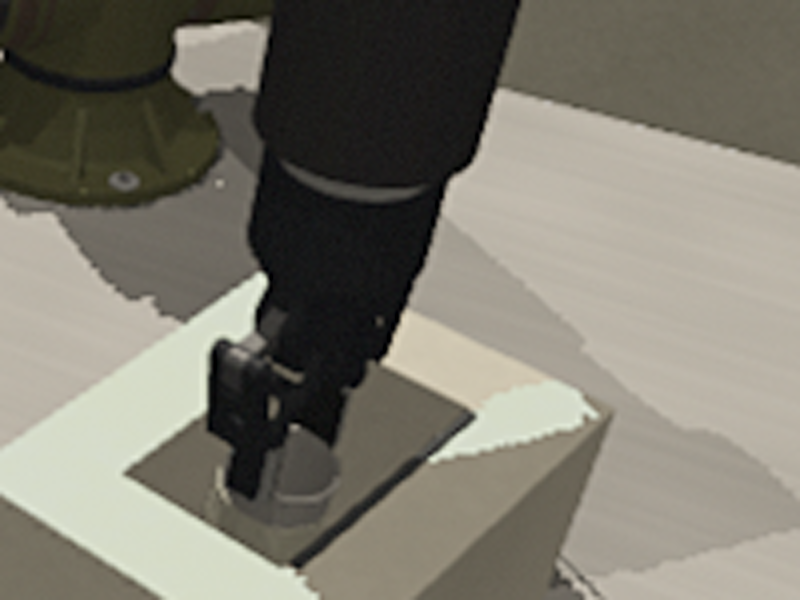

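View pics/wrist4.png

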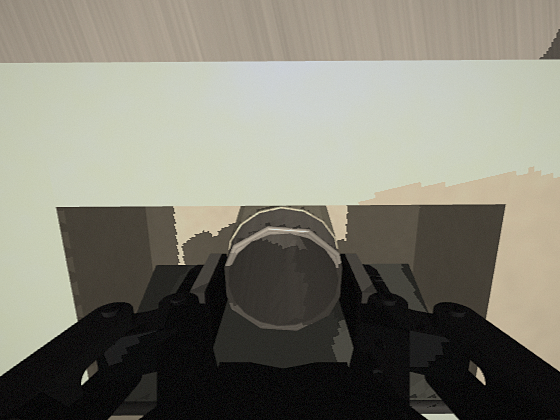

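View pics/side4z.png

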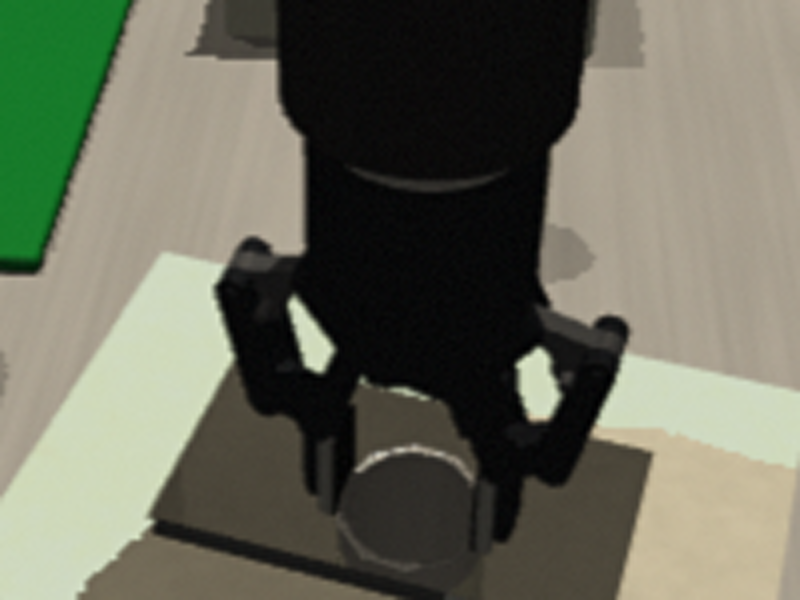

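The flap is open with low forces. The tin is inside the opening with its rim about 15 mm below the top, and there is finger room on both sides. Releasing now.

Run:
```python
from bench import *
import cv2,numpy as np
from h import *
ungrasp();hold(.3);o=get_obs();print(o["finger_gap"],o["wrist_force"],o["time_s"])
f=grab_frame("wrist");cv2.imwrite("pics/wrist5.png",f["image"][:,:,::-1])
```

```text
0.0853117921144054 [1.72528692 0.3743378  3.24743439] 12.6833
```

View pics/wrist5.png

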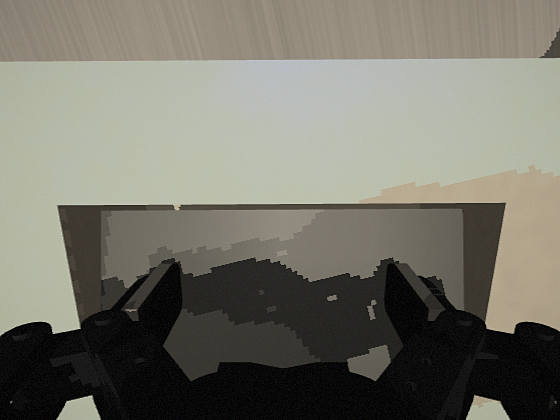

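The tin has dropped out of view, and the flap has risen against the fingertips. I'll lift clear and check.

Run:
```python
from bench import *
import cv2,numpy as np
from h import *
q=down(np.pi+np.radians(-13.8))
movel([.5096,.3216,.34],q,speed=.15);hold(.4);o=get_obs();print(o["wrist_force"],o["time_s"])
for n in("wrist","scene","side"):
    f=grab_frame(n);cv2.imwrite(f"pics/{n}6.png",f["image"][:,:,::-1])
```

```text
[-0.17962751 -0.5418113  -0.35568049] 14.5333
```

View pics/wrist6.png

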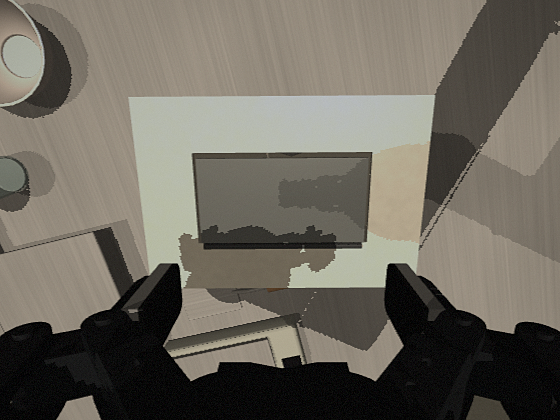

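View pics/scene6.png

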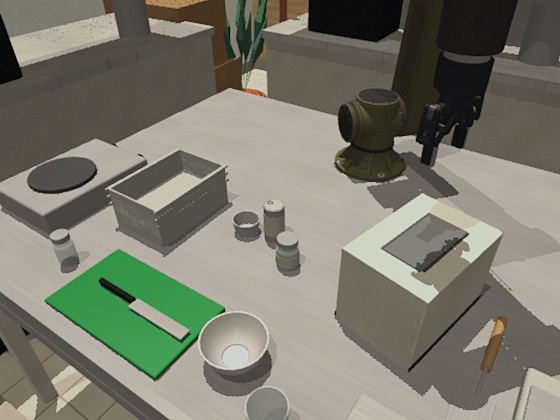

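The flap looks shut, with its edges where they were in the first wrist view, and the sealed tin is unmoved at scene (274,222). There is a small mark in the free-edge gap near (290,155), so I'll zoom in.

Run:
```python
import cv2
a=cv2.imread("pics/w1.png")[135:255,175:390];b=cv2.imread("pics/wrist6.png")[139:259,177:392]
s=lambda i:cv2.resize(cv2.convertScaleAbs(i,alpha=1.6),(538,300),interpolation=cv2.INTER_CUBIC)
cv2.imwrite("pics/cmp.png",cv2.vconcat([s(a),s(b)]))
```

```text
(no output)
```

View pics/cmp.png

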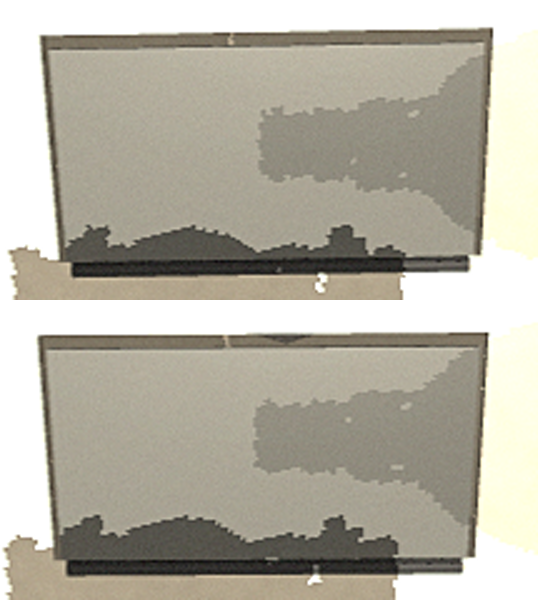

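The flap's geometry matches the first view, so it is shut flush. The dark spot in the gap is probably the tin inside or a shadow. The gripper touches nothing, so I'm handing the job in.

```bash
python3 -c "
from bench import *
job_done()"
```

```text
the job is handed in; nothing more can be done
```

The empty tin is in the bin, the flap is shut, and the sealed tin is still standing in its place. I handed the job in at about 14.7 s; `job_done()` gives no verdict.

- **What I did:** I picked out the open-mouthed tin beside the bin and gripped it near its rim along x. I pushed it down through the flap until its rim was about 15 mm below the bin's top, released it, and lifted clear. The wrist force read no more than about 7 N at the points where I checked it on the way down.
- **Last checks:** After lifting, the flap's outline matched the picture from before the push, and the wrist force was near zero. The sealed tin, jar and dish looked unmoved in the scene camera.
- **What I couldn't confirm:** I did not see the tin lying in the bin. The pictures show it gone from the gripper and not on the counter. A small dark spot in the flap's edge gap is either the tin or a shadow.
- **Measurement spread:** The tin and bin positions differed by 2–4 mm between cameras. I used values between them, and the opening measured 159.7 x 84.9 mm against the given 160 x 85.

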